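# Load a wood slip into the corner of a drilling jig and lock it with the cam

### The arm

A 7-joint arm with a two-finger parallel gripper is mounted at the origin on a cart in front of the work surface, level with it; the furniture and walls round the work are solid. World frame = base frame: x ahead of the robot, y to its left, z up, the work surface at z = 0. Lengths are in m, angles in rad, forces in N, time in s.
With the tool pointing down it reaches from about 0.4 to 0.85 m from the base axis. Payload 4.5 kg.
Tool frame: the origin (TCP) lies at the centre of the arm's flange, where the gripper is bolted on; the fingertips stand r.tcp_to_tips ahead of it and the grasp point (between the pads) lies 147 mm ahead of it (r.tcp_to_tips is the distance from the TCP to the fingertips, in m); x points along the fingers, y is the direction in which the jaws open and shut, and the axes are right-handed (so a half turn about x gives the same grasp; the last joint's range is limited). The gripper opens to 88 mm and grips with 3 to 60 N. Pads are 18 mm wide; open, the fingers measure 123 mm over their backs; the gripper's body (75 mm by 187 mm) begins 45 mm behind the grasp point.
Start: joints at [1.175, 0.689, -0.195, 1.565, 0.157, 0.902, -0.215], TCP at [0.26, -0.568, 0.405] pointing down, gripper open.
Joint ranges: [-3.01, 3.01], [-0.46, 2.08], [-1.47, 1.51], [0.13, 2.56], [-1, 4.14], [0.04, 2.09], [-2.66, 2.66]. Speed limits (rad/s): [2.57, 2.57, 3.14, 3.14, 3.14, 3.14, 3.14].

### API

Orientations are given as a unit quaternion [x, y, z, w].
In Python, from plant import r, eyes gives the robot as it stands.
- The arm moves only by the tool carry_out, never from a script. Its argument "targets" is text: rows parted by semicolons, each of 5 numbers parted by spaces: the opening, from 0 (shut) to 1 (fully open), then the shift along the tool's x, y, z in mm, then the turn about the tool's x in rad. A call has 1 to 20 rows; each row shifts and turns the commanded pose from where the row before left it, along the tool's axes as they then stand; what a row does not reach is not made up. A row lasts 1/12 s, in which the tool goes at most 41.7 mm and 7.16 degrees, less where a joint would pass 70% of its speed; a pose out of reach is approached as far as the arm can. A call is refused whole if a number of a shift passes 41.7 or a number of a turn 0.125, either way. A call with a gripper value outside its range is refused whole. The fingers move at their own pace and stop on an object; "force" is the grip in N (left out, the last holds). Time passes only in rows, so rows that do not move let the fingers close. It gives the time, the measured TCP pose, the force and the opening at its end, in the units of the state.
- r.get_state(): the state, without advancing time (a new reading comes with each control period).
- eyes.snapshot(name): name is "side" or "top" or "wrist"; returns (picture, depth): 420x560x3 uint8, blue, green, red; 420x560 float32, m along the optical axis (not along the pixel's ray), 0 where there is no reading.
- eyes.camera_params(name): a dict with "intrinsics" (3x3 intrinsics, pixels), "rvec" (rotation vector, rad) and "tvec" (3), from world to camera coordinates, as OpenCV has them; the wrist camera has in their place "T_tool_cam" (4x4, takes a point from camera to tool coordinates, whose origin is the TCP and whose axes are the tool frame's). Camera axes: x right, y down, z forward; pixel columns grow to the right and rows downward; lengths in m; the calibration is good to about 2 mm. A picture is of the moment at which its call begins: read the wrist's pose just before it. camera_params takes no time and is no camera call.
- r.finish_job(): hands the job in, once; it reports no verdict.
The state is a dict: "clock": time; "q": joint angles; "qd": joint speeds; "joint_torque": joint torques, N m; "tool_pos": TCP position; "eef_rot": TCP orientation; "contact_force": force on the tool from outside, world axes, zero at the start; "moment": the same for the moment, N m; "opening": opening from 0.0 (shut) to 1.0 (fully open).
Only numpy, scipy, OpenCV 4.12 (cv2) and the standard library are available. Lean on these libraries where they do the work, as an engineer would, in place of code of your own. Each camera call takes 0.05 s, during which the arm holds its last target.

### The job

Load the thin wood slip into the drilling jig with your fingertips alone: push it flat against the long rail, then slide it along the rail, under the steel plate, until it sits fully home in the corner against the end block. Then push the cam lever round as far as it goes, so that the cam jams the slip tight against the rail. Never lift the slip off the board, and leave the sanding block, the wax tin and the turned cup where they stand.

Things in the scene. Friction and masses are not known exactly. Their poses are not given: they have to be found in the camera images.
- jig: plywood drilling jig screwed to the bench, 177 (x) x 320 (y) x 18 mm, upper face 18 mm above the bench. Origin at the underside of the board, which spans x = -95 to 82 mm and y = -158 to 162 mm. x points away from the robot, square to the rail; y runs along the rail, away from the corner pocket; z up. Offsets given elsewhere are in this frame
- rail_face (a point): a point on the working face of the dark wood rail, at board level: x = 55, y = 20, z = 18 mm in the jig's frame; axes as the jig's. The rail stands 13 mm above the board, is 22 mm wide and runs along y from -122 to +158 mm; its working face is the plane x = 55 mm and looks to -x
- pocket_corner (a point): corner of the pocket, where rail face, end block face and board meet: x = 55, y = -125, z = 18 mm in the jig's frame; axes as the jig's. The dark wood end block (x = 8 to 77 mm, 13 mm high) has its working face in the plane y = -125 mm, looking to +y
- bushing (a point): top centre of the brass drill bushing (19 mm across, 7 mm proud) in the steel plate that roofs the corner: x = 37, y = -106, z = 43 mm in the jig's frame. The plate is screwed on rail and end block, covers x = 10 to 76 mm and y = -151 to -85 mm; its underside is 13 mm, its top 18 mm above the board
- slip_mid (a point): centre, half-way up, of the loose pale wood slip 100 x 36 x 10 mm lying flat on the board (its top 28 mm above the bench), 40 to 70 g, friction 0.3 on the slick board and rail; x is its long axis (either end may lead), z up. Fully home, long axis along the rail, its centre is 18 mm from the rail face and 50 mm from the end block (x = 37, y = -75 mm in the jig's frame)
- cam (a joint): cam lever angle: at 0 (open) the handle points from the pivot along the jig's -x, turned 0.13 rad toward -y; it grows clockwise seen from above, to 1.75 rad (stop), handle along +y. It stays where left; friction 0.12 N m. With the slip home the cam meets its near edge from about 1.5 rad and jams it against rail and end block
- cam_knob (a point): middle of the wooden knob (18 mm across, 26 mm high, from 33 to 59 mm above the bench) on the end of the cam's flat wooden handle (16 mm wide, its top 15 mm above the board), 72 mm from the pivot axis
- cam_pivot (a point): the cam's vertical pivot axis, x = -5, y = -60 mm in the jig's frame, at the height of the handle's top (33 mm above the bench). The cam is a wooden disc 36 mm across set 7 mm off this axis
- sanding_block: bystander: brown hardwood sanding block 64 x 84 x 30 mm behind the rail; origin at the centre of its underside
- wax_tin: bystander: round wax tin, 66 mm across, 28 mm high, behind the rail; origin at the centre of its underside
- turned_cup: bystander: pale turned wooden cup, 66 mm across, 55 mm high, behind the rail; origin at the centre of its underside. Obstacles round the work: a lamp shade hangs to the right over x = 0.51 to 0.73, y = -0.36 to -0.15 m, from 0.46 m above the bench upward; a wooden chest, 84 mm high, stands at the near left, its nearest corner at x = 0.43, y = 0.135 m

How it is judged:
By the outcome, as a careful person would: the job done as asked, in the order asked, and still so for the second after the job is handed in, with the robot touching nothing.
It also fails if it takes over 64 s, if anything falls off the work surface, if the arm or the gripper's body presses on something with over 40 N, if the wrist force passes 120 N, or if a joint passes its speed limit or range.

## Working session

There is one attempt and no reset: what is moved stays moved. The work goes in short steps, Python scripts to look and compute and a tool call to move; the robot and the scene stay as the last step left them, time stands still between calls to the robot, and variables do not carry over. Pictures are saved under pics/ and viewed, and the job is handed in when it is done.

Besides the shell and the picture viewer there is one more tool, called after ">>>" as name(argument=value, ...), one argument or row to a line, values as JSON. carry_out: Moves the arm, as the interface text tells. Its arguments: {"type":"object","properties":{"targets":{"type":"string"},"force":{"type":"number"}},"required":["targets"]}

```bash
mkdir -p pics; ls; python3 - <<'E'
from plant import r, eyes
import cv2, numpy as np
s=r.get_state(); print({k:np.round(v,4) for k,v in s.items()}, r.tcp_to_tips)
for n in("side","top","wrist"):
    p,d=eyes.snapshot(n); cv2.imwrite(f"pics/{n}0.png",p); np.save(f"pics/{n}0.npy",d); print(n,eyes.camera_params(n))
E
```

```text
pics
{'clock': np.float64(0.0), 'q': array([ 1.1748,  0.69  , -0.1945,  1.5663,  0.1573,  0.9025, -0.2151]), 'qd': array([ 0.0005,  0.0013,  0.0005,  0.0016,  0.0003, -0.0019,  0.    ]), 'joint_torque': array([ 3.00000e-04, -5.27550e+01, -1.26690e+00, -1.53427e+01,
       -5.27000e-02,  6.50000e-03,  2.00000e-04]), 'tool_pos': array([ 0.2603, -0.5679,  0.4039]), 'eef_rot': array([-0.6907, -0.1514,  0.691 , -0.1502]), 'contact_force': array([0.5693, 0.1318, 0.1555]), 'moment': array([-0.053 , -0.0244, -0.0322]), 'opening': np.float64(0.9986)} 0.166
side {'intrinsics': array([[386.20707568,   0.        , 276.52880336],
       [  0.        , 386.20707568, 206.87082434],
       [  0.        ,   0.        ,   1.        ]]), 'rvec': array([ 2.18148095, -1.2167085 ,  0.46061514]), 'tvec': array([-0.34586658,  0.41746519,  0.57242759])}
top {'intrinsics': array([[515.65369852,   0.        , 277.75400966],
       [  0.        , 515.65369852, 210.83872752],
       [  0.        ,   0.        ,   1.        ]]), 'rvec': array([ 2.09305892, -2.14905459,  0.19972646]), 'tvec': array([-0.02426659,  0.62337449,  0.78322101])}
wrist {'intrinsics': array([[352.62990594,   0.        , 285.0627441 ],
       [  0.        , 352.62990594, 199.84551688],
       [  0.        ,   0.        ,   1.        ]]), 'T_tool_cam': array([[ 6.64447320e-04, -2.86965753e-01,  9.57940611e-01,
         1.99773609e-02],
       [ 9.99999382e-01, -6.63538359e-04, -8.92393207e-04,
        -4.54176836e-04],
       [ 8.91716630e-04,  9.57940612e-01,  2.86965135e-01,
        -7.48298544e-02],
       [ 0.00000000e+00,  0.00000000e+00,  0.00000000e+00,
         1.00000000e+00]])}
```

View pics/top0.png

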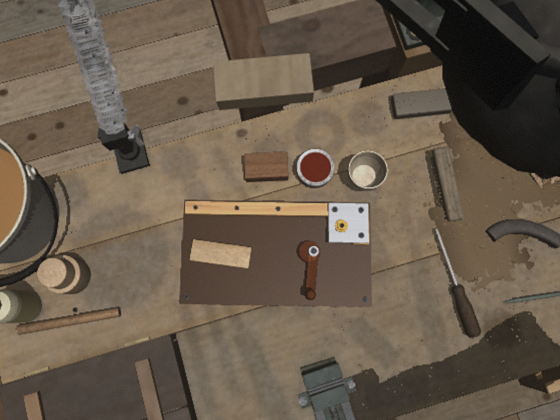

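View pics/side0.png

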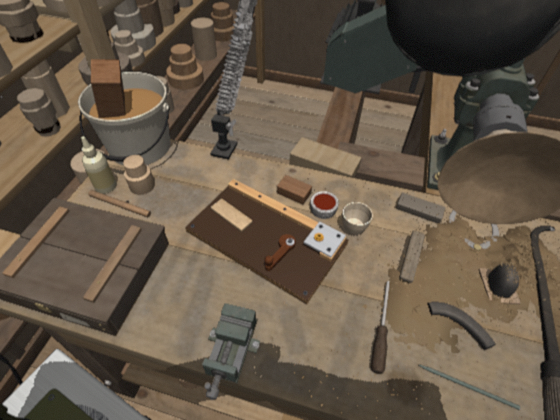

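View pics/wrist0.png

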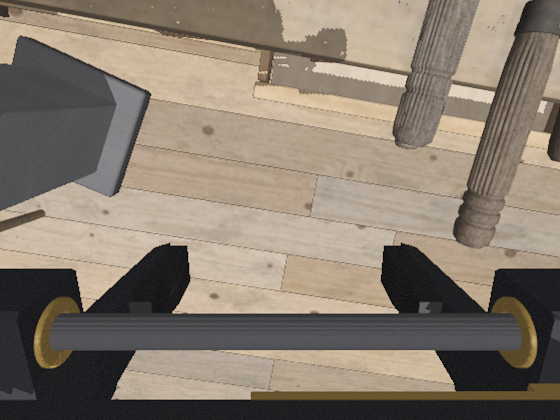

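The top picture shows the jig at about (180–370, 201–305), with the rail along its upper edge, the steel plate at (349,223), the slip at (221,254) and the knob at (311,295). I'll enlarge that area.

```bash
python3 - <<'E'
import cv2
p=cv2.imread("pics/top0.png")
c=p[140:315,170:395]
cv2.imwrite("pics/top0c.png",cv2.resize(c[40:,0:],None,fx=3.5,fy=3.5,interpolation=cv2.INTER_CUBIC))
E
```

```text
(no output)
```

View pics/top0c.png

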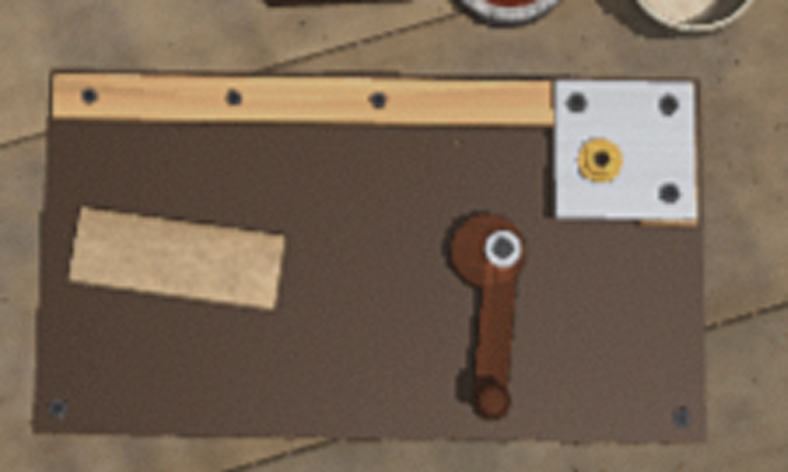

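```bash
cat > h.py <<'E'
import numpy as np, cv2
from scipy.optimize import least_squares
from plant import r, eyes
def cam(n):
    c=eyes.camera_params(n); return c["intrinsics"],c["rvec"],c["tvec"]
def ray(n,uv,z):
    K,rv,t=cam(n);R=cv2.Rodrigues(rv)[0];o=-R.T@t
    d=R.T@np.linalg.inv(K)@np.array([uv[0],uv[1],1.]);return o+d*(z-o[2])/d[2]
def proj(n,P):
    K,rv,t=cam(n);return cv2.projectPoints(np.array(P,float).reshape(-1,3),rv,t,K,None)[0].reshape(-1,2)
def J(p,q): # jig->world
    c,s=np.cos(p[2]),np.sin(p[2]);q=np.array(q,float).reshape(-1,3)
    return np.c_[p[0]+c*q[:,0]-s*q[:,1],p[1]+s*q[:,0]+c*q[:,1],q[:,2]]
def Ji(p,w):
    c,s=np.cos(p[2]),np.sin(p[2]);w=np.array(w,float).reshape(-1,3);d=w-[p[0],p[1],0]
    return np.c_[c*d[:,0]+s*d[:,1],-s*d[:,0]+c*d[:,1],d[:,2]]
def crop(u,o=(170,180),k=3.5): return (np.array(u,float)+.5)/k-.5+np.array(o)
E
python3 - <<'E'
from h import *
pts=[((705,440),(-95,-158,18)),((33,432),(-95,162,18)),((52,72),(77,158,31)),((48,119),(55,158,31)),((555,80),(76,-85,36)),((696,81),(76,-151,36)),((697,218),(10,-151,36)),((554,216),(10,-85,36)),((600,158),(37,-106,43))]
uv=np.array([crop(a) for a,b in pts]);q=np.array([b for a,b in pts])/1000
f=lambda p:(proj("top",J(p,q))-uv).ravel()
s=least_squares(f,[.6,0,0],loss='soft_l1');print(s.x);print(f(s.x).reshape(-1,2).round(1))
p=s.x
for nm,u,z in [("piv",(503,247),.037),("knob",(491,398),.059),("knob2",(491,396),.059)]+[("slip",c,.028) for c in((81,206),(285,236),(275,309),(69,281))]:
    w=ray("top",crop(u),z);print(nm,w.round(4),(Ji(p,w)*1000).round(1))
np.save("jig.npy",p)
E
```

```text
[ 0.56686965 -0.03795132 -0.04052308]
[[ 0.6  0.9]
 [-0.5  0.3]
 [ 0.1  0.2]
 [ 0.6 -0.5]
 [-0.1 -0.2]
 [-1.1  0. ]
 [-0.7 -0.2]
 [ 0.4 -0.2]
 [ 0.3 -0.2]]
piv [ 0.559  -0.0978  0.037 ] [[ -5.5 -60.1  37. ]]
knob [ 0.4881 -0.0882  0.059 ] [[-76.7 -53.4  59. ]]
knob2 [ 0.489  -0.0883  0.059 ] [[-75.8 -53.4  59. ]]
slip [0.585  0.1031 0.028 ] [[ 12.4 141.7  28. ]]
slip [0.568  0.0055 0.028 ] [[-0.6 43.5 28. ]]
slip [0.5333 0.0108 0.028 ] [[-35.5  47.4  28. ]]
slip [0.5492 0.1086 0.028 ] [[-23.6 145.8  28. ]]
```

```bash
cat >> h.py <<'E'
from scipy.spatial.transform import Rotation as Ro
def pose():
    s=r.get_state();return np.array(s["tool_pos"]),Ro.from_quat(s["eef_rot"]).as_matrix(),s
def yawerr(p,R): # turn about tool x so that tool y is along +-jig y
    t=np.array([-np.sin(p[2]),np.cos(p[2]),0]); out=[]
    for g in(1,-1):
        v=R.T@(g*t);out.append(np.arctan2(v[2],v[1]))
    return out
def st(p):
    P,R,s=pose();tip=P+R[:,0]*r.tcp_to_tips
    print("t",round(float(s["clock"]),2),"tip jig mm",(Ji(p,tip)*1000).round(1),"F jig",(Ji([0,0,p[2]],s["contact_force"])).round(1),"open",round(float(s["opening"]),3),"yawerr",np.round(yawerr(p,R),3),"q7",s["q"][6].round(2))
def go(p,tip,n=None): # remaining shift in tool axes (mm) to bring tips to jig point (mm)
    P,R,s=pose();d=J(p,np.array(tip)/1000)[0]-(P+R[:,0]*r.tcp_to_tips);print("to",tip,"tool shift",(R.T@d*1000).round(1))
E
python3 - <<'E'
from h import *
p=np.load("jig.npy");P,R,s=pose();print(R.round(3));st(p)
go(p,(-160,0,240));go(p,(-60,95,100)); go(p,(-60,95,20.5))
E
```

```text
[[-0.001  0.417 -0.909]
 [ 0.001 -0.909 -0.417]
 [-1.    -0.001  0.   ]]
t 0.15 tip jig mm [[-285.  -541.8  238.1]] F jig [[ 0.7  0.4 -0.9]] open 1.002 yawerr [-2.671  0.47 ] q7 -0.22
to (-160, 0, 240) tool shift [  -1.3 -426.3 -356.9]
to (-60, 95, 100) tool shift [ 138.7 -465.5 -489.1]
to (-60, 95, 20.5) tool shift [ 218.2 -465.4 -489.2]
```

>>> carry_out(
  targets="0.5 0 -26.6 -22.3 0;0.5 0 -26.6 -22.3 0;0.5 0 -26.6 -22.3 0;0.5 0 -26.6 -22.3 0;0.5 0 -26.6 -22.3 0;0.5 0 -26.6 -22.3 0;0.5 0 -26.6 -22.3 0;0.5 0 -26.6 -22.3 0;0.5 0 -26.6 -22.3 0;0.5 0 -26.6 -22.3 0;0.5 0 -26.6 -22.3 0;0.5 0 -26.6 -22.3 0;0.5 0 -26.6 -22.3 0;0.5 0 -26.6 -22.3 0;0.5 0 -26.6 -22.3 0;0.5 0 -26.6 -22.3 0;0.5 0 0 0 0.117;0.5 0 0 0 0.117;0.5 0 0 0 0.117;0.5 0 0 0 0.119",
)

```text
clock: 1.82
tool_pos: [0.4074, -0.0322, 0.4047]
eef_rot: [-0.707, 0.016, 0.707, 0.016]
contact_force: [-0.5, -0.2, 0.8]
opening: 0.498
```

```bash
python3 - <<'E'
from h import *
p=np.load("jig.npy");st(p)
go(p,(-65,93,100)); go(p,(-65,93,20.5))
E
```

```text
t 1.82 tip jig mm [[-159.5   -0.7  238.7]] F jig [[-0.5 -0.2  0.8]] open 0.498 yawerr [ 3.137 -0.004] q7 -1.65
to (-65, 93, 100) tool shift [138.7 -94.2 -94.1]
to (-65, 93, 20.5) tool shift [218.2 -94.2 -94.1]
```

>>> carry_out(
  targets="0.5 20 -23.5 -23.5 0;0.5 35 -23.5 -23.5 0;0.5 35 -23.5 -23.5 0;0.5 35 -23.7 -23.6 0;0.5 25 0 0 -0.004;0.5 25 0 0 0;0.5 20 0 0 0;0.5 14 0 0 0;0.5 9 0 0 0;0.5 0 0 0 0;0.5 0 0 0 0",
)

```text
clock: 2.73
tool_pos: [0.4952, 0.0484, 0.2012]
eef_rot: [-0.707, 0.013, 0.707, 0.013]
contact_force: [-0.1, 0.2, 0.1]
opening: 0.5
```

```bash
python3 - <<'E'
from h import *
p=np.load("jig.npy");st(p)
go(p,(-65,93,20.5))
im,_=eyes.snapshot("wrist");cv2.imwrite("pics/w1.png",im)
im,_=eyes.snapshot("top");cv2.imwrite("pics/t1.png",cv2.resize(im[170:320,150:400],None,fx=3,fy=3,interpolation=cv2.INTER_CUBIC))
E
```

```text
t 2.73 tip jig mm [[-75.1  83.4  35.2]] F jig [[-0.1  0.2  0.1]] open 0.5 yawerr [-3.137  0.004] q7 -1.78
to (-65, 93, 20.5) tool shift [ 14.7  -9.6 -10.2]
```

View pics/w1.png

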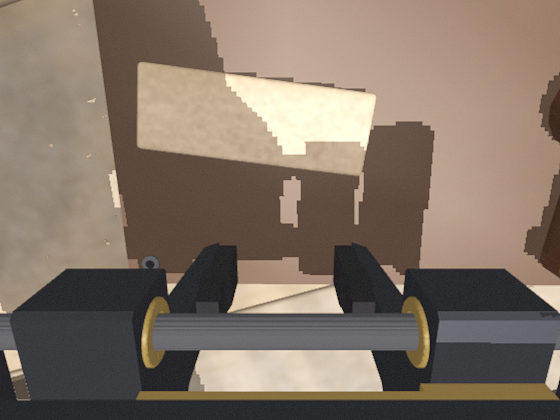

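View pics/t1.png

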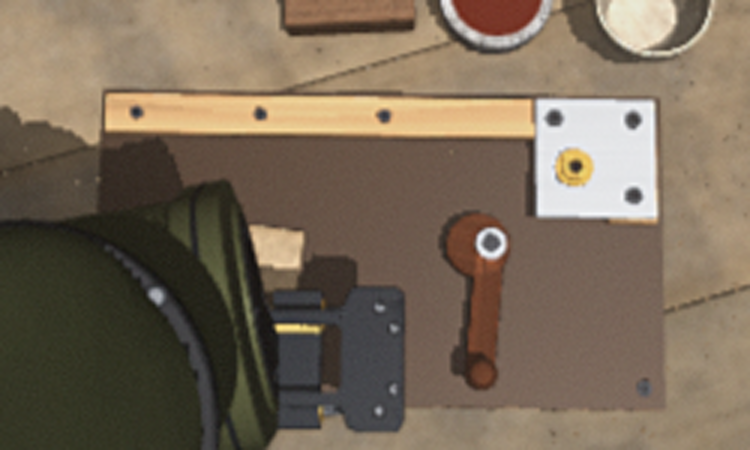

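The wrist view shows the slip at (140–375, 65–175), clear ahead of both open fingertips (240,250) and (340,250). Next I bring the fingertips down and begin the push towards the rail.

>>> carry_out(
  targets="0.5 7 -5 -5 0.002;0.5 7.7 -4.6 -5.2 0.002;0.5 0 0 0 0;0.5 0 0 -8 0;0.5 0 0 -8 0;0.5 0 0 -6 0;0.5 0 0 -6 0;0.5 0 0 -6 0;0.5 0 0 -6 0;0.5 0 0 -5 0;0.5 0 0 0 0",
)

```text
clock: 3.75
tool_pos: [0.552, 0.0557, 0.1866]
eef_rot: [0.708, -0.014, -0.706, -0.014]
contact_force: [0.1, -0.4, 0.6]
opening: 0.5
```

```bash
python3 - <<'E'
from h import *
p=np.load("jig.npy");st(p)
im,_=eyes.snapshot("wrist");cv2.imwrite("pics/w2.png",im)
go(p,(10,93,20.5))
E
```

```text
t 3.75 tip jig mm [[-18.3  93.   20.6]] F jig [[ 0.1 -0.4  0.6]] open 0.5 yawerr [ 3.142 -0.   ] q7 -1.78
to (10, 93, 20.5) tool shift [  0.   -0.  -29.2]
```

View pics/w2.png

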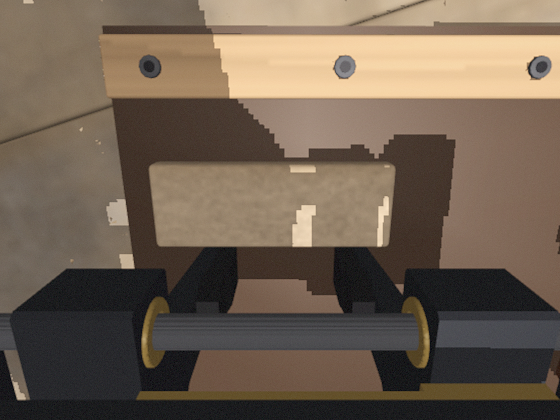

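The slip now lies square against both fingertips, at (150–393, 163–245), parallel to the rail (lower edge at row 97). I keep pushing.

>>> carry_out(
  targets="0.5 0 0 -5 0;0.5 0 0 -5 0;0.5 0 0 -5 0;0.5 0 0 -4 0;0.5 0 0 -3 0;0.5 0 0 -2 0;0.5 0 0 -2 0;0.5 0 0 0 0;0.5 0 0 0 0",
)

```text
clock: 4.55
tool_pos: [0.5766, 0.0548, 0.1865]
eef_rot: [-0.707, 0.014, 0.707, 0.014]
contact_force: [-0.5, 0.4, -0.3]
opening: 0.502
```

```bash
python3 - <<'E'
from h import *
p=np.load("jig.npy");st(p)
im,_=eyes.snapshot("wrist");cv2.imwrite("pics/w3.png",im)
E
```

```text
t 4.55 tip jig mm [[ 6.  93.  20.5]] F jig [[-0.6  0.4 -0.3]] open 0.502 yawerr [-3.141  0.   ] q7 -1.77
```

View pics/w3.png

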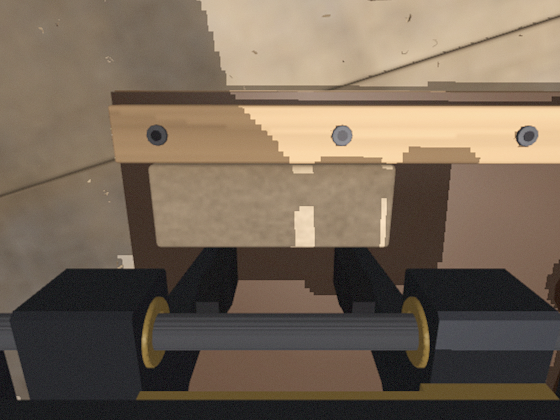

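Slip edge and rail edge now meet at row 163, but the push force is still about nil. A few more millimetres.

>>> carry_out(
  targets="0.5 0 0 -1 0;0.5 0 0 -1 0;0.5 0 0 -1 0;0.5 0 0 0 0;0.5 0 0 0 0",
)

```text
clock: 5.02
tool_pos: [0.5789, 0.0547, 0.1863]
eef_rot: [-0.706, 0.014, 0.708, 0.014]
contact_force: [-3.4, 0.2, 1.7]
opening: 0.5
```

```bash
python3 - <<'E'
from h import *
p=np.load("jig.npy");st(p)
E
```

```text
t 5.02 tip jig mm [[ 7.9 93.  20.3]] F jig [[-3.4  0.   1.7]] open 0.5 yawerr [-3.141  0.   ] q7 -1.77
```

>>> carry_out(
  targets="0.5 0 0 -1 0;0.5 0 0 0 0;0.5 0 0 8 0;0.5 0 0 8 0;0.2 -15 0 0 0;0 -20 0 0 0;0 -5 -15 0 0;0 0 -20 -10 0;0 0 -20 -15 0;0 0 -20 -15 0;0 0 -14 -2 0;0 0 0 0 0;0 0 0 0 0",
)

```text
clock: 6.1
tool_pos: [0.6092, 0.1428, 0.2262]
eef_rot: [-0.707, 0.014, 0.707, 0.013]
contact_force: [-1.0, -1.0, -0.1]
opening: 0.003
```

```bash
python3 - <<'E'
from h import *
p=np.load("jig.npy");st(p);go(p,(34,180,60));go(p,(34,180,20.5))
im,_=eyes.snapshot("wrist");cv2.imwrite("pics/w4.png",im)
im,_=eyes.snapshot("top");cv2.imwrite("pics/t4.png",cv2.resize(im[170:320,150:400],None,fx=3,fy=3,interpolation=cv2.INTER_CUBIC))
im,_=eyes.snapshot("side");cv2.imwrite("pics/s4.png",cv2.resize(im[130:330,130:400],None,fx=2.9,fy=2.9,interpolation=cv2.INTER_CUBIC))
E
```

```text
t 6.1 tip jig mm [[ 34.8 182.2  60.2]] F jig [[-0.9 -1.  -0.1]] open 0.003 yawerr [-3.14e+00  2.00e-03] q7 -1.86
to (34, 180, 60) tool shift [0.2 2.2 0.9]
to (34, 180, 20.5) tool shift [39.7  2.2  0.8]
```

View pics/w4.png

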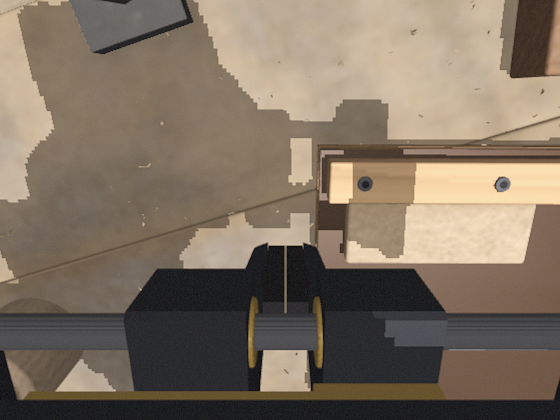

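View pics/t4.png

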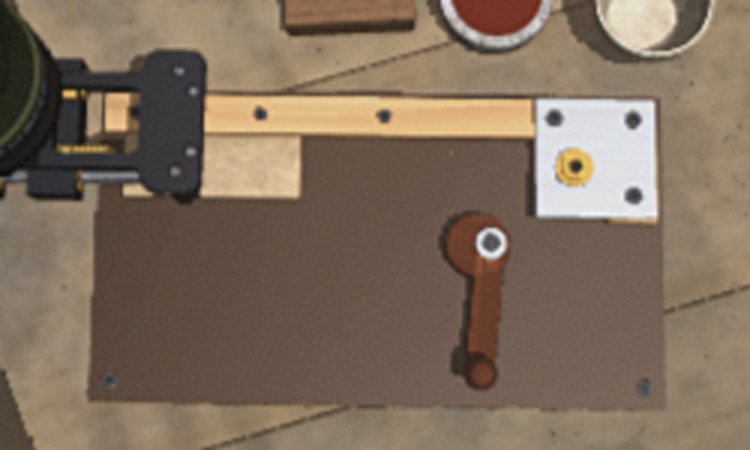

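View pics/s4.png

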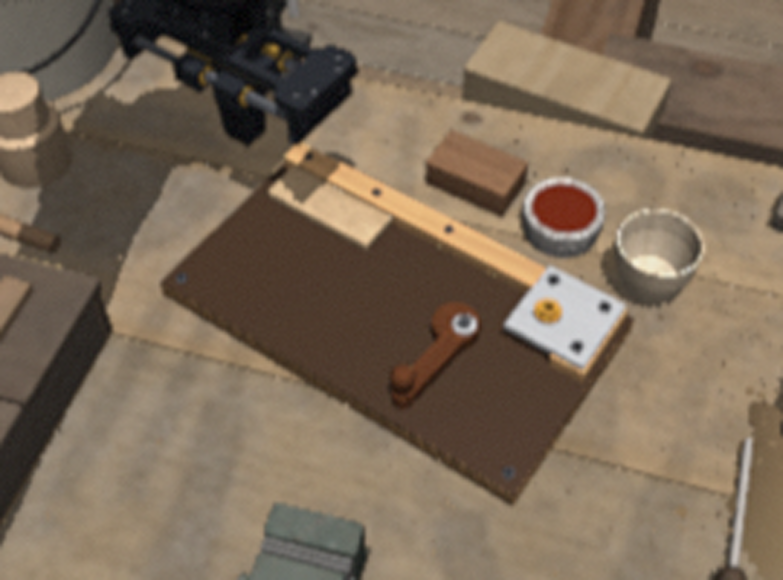

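The slip lies flat along the rail, with its ends at about u=122 and u=301 in the top crop. I compute where its trailing end is.

```bash
python3 - <<'E'
from h import *
p=np.load("jig.npy")
for u in((301,140),(301,197),(122,195)): print((Ji(p,ray("top",crop(u,(150,170),3),.028))*1000).round(1))
E
```

```text
[[51.6 46.5 28. ]]
[[19.1 45.7 28. ]]
[[ 18.9 146.1  28. ]]
```

>>> carry_out(
  targets="0 14 1 0.5 -0.001;0 14 1.2 0.5 -0.001;0 11.7 0 0 0;0 0 0 0 0;0 0 5 0 0;0 0 5 0 0;0 0 5 0 0;0 0 5 0 0;0 0 5 0 0;0 0 5 0 0;0 0 5 0 0;0 0 0 0 0",
)

```text
clock: 7.25
tool_pos: [0.6079, 0.1036, 0.1869]
eef_rot: [0.707, -0.015, -0.707, -0.014]
contact_force: [-0.2, -0.9, 0.2]
opening: 0.008
```

```bash
python3 - <<'E'
from h import *
p=np.load("jig.npy");st(p)
im,_=eyes.snapshot("wrist");cv2.imwrite("pics/w5.png",im)
E
```

```text
t 7.25 tip jig mm [[ 35.2 142.8  20.9]] F jig [[-0.2 -0.9  0.2]] open 0.008 yawerr [-3.141e+00  1.000e-03] q7 -1.82
```

View pics/w5.png

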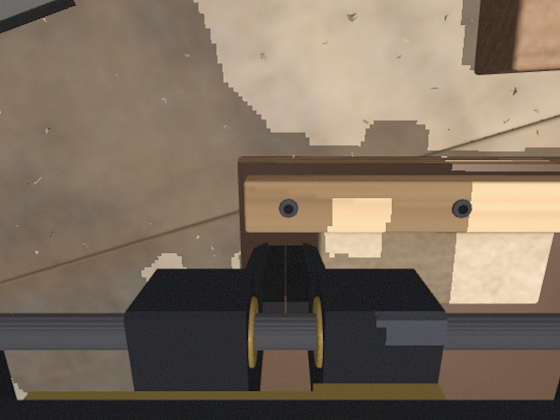

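The finger is on the trailing end (column ~322) and the slip is still parallel to the rail. I continue sliding.

>>> carry_out(
  targets="0 0 7 0 0;0 0 7 0 0;0 0 7 0 0;0 0 7 0 0;0 0 7 0 0;0 0 7 0 0;0 0 7 0 0;0 0 7 0 0;0 0 0 0 0",
)

```text
clock: 8.05
tool_pos: [0.6056, 0.0469, 0.1868]
eef_rot: [-0.707, 0.015, 0.707, 0.014]
contact_force: [-0.3, -0.4, -0.5]
opening: 0.006
```

```bash
python3 - <<'E'
from h import *
p=np.load("jig.npy");st(p)
im,_=eyes.snapshot("wrist");cv2.imwrite("pics/w6.png",im)
E
```

```text
t 8.05 tip jig mm [[35.2 86.1 20.8]] F jig [[-0.3 -0.4 -0.5]] open 0.006 yawerr [ 3.141 -0.   ] q7 -1.75
```

View pics/w6.png

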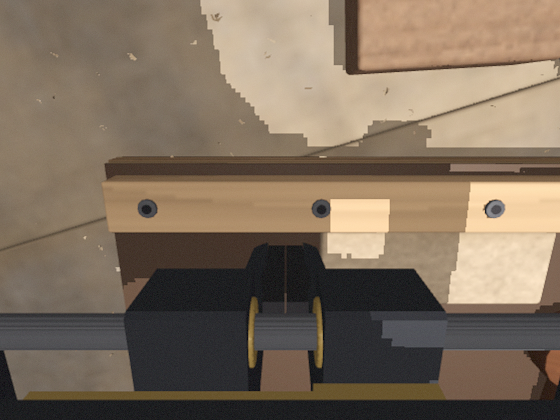

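Still flat on the rail and being pushed squarely. I continue.

>>> carry_out(
  targets="0 0 7 0 0;0 0 7 0 0;0 0 7 0 0;0 0 7 0 0;0 0 7 0 0;0 0 7 0 0;0 0 5 0 0;0 0 0 0 0",
)

```text
clock: 8.77
tool_pos: [0.6038, 0.0004, 0.1868]
eef_rot: [-0.707, 0.015, 0.707, 0.014]
contact_force: [0.6, 0.4, -0.3]
opening: 0.006
```

```bash
python3 - <<'E'
from h import *
p=np.load("jig.npy");st(p)
im,_=eyes.snapshot("wrist");cv2.imwrite("pics/w7.png",im)
im,_=eyes.snapshot("side");cv2.imwrite("pics/s7.png",cv2.resize(im[180:300,220:400],None,fx=4,fy=4,interpolation=cv2.INTER_CUBIC))
E
```

```text
t 8.77 tip jig mm [[35.3 39.6 20.8]] F jig [[ 0.6  0.4 -0.3]] open 0.006 yawerr [-3.142  0.   ] q7 -1.7
```

View pics/w7.png

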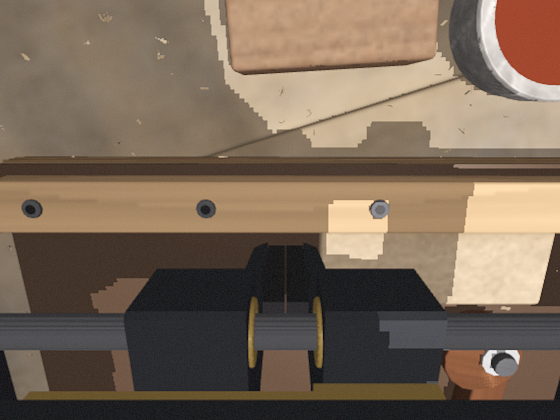

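View pics/s7.png

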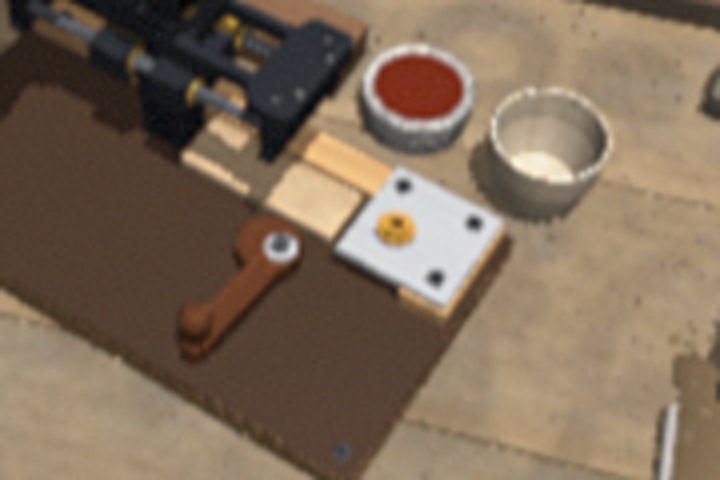

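The leading end is at the plate mouth, clear of the cam and against the rail. I slide it under.

>>> carry_out(
  targets="0 0 5 0 0;0 0 5 0 0;0 0 5 0 0;0 0 5 0 0;0 0 5 0 0;0 0 5 0 0;0 0 5 0 0;0 0 4 0 0;0 0 3 0 0;0 0 0 0 0",
)

```text
clock: 9.7
tool_pos: [0.6022, -0.0406, 0.1868]
eef_rot: [-0.707, 0.014, 0.707, 0.014]
contact_force: [0.2, -0.6, -0.5]
opening: 0.007
```

```bash
python3 - <<'E'
from h import *
p=np.load("jig.npy");st(p)
E
```

```text
t 9.7 tip jig mm [[35.4 -1.4 20.8]] F jig [[ 0.2 -0.6 -0.5]] open 0.007 yawerr [-3.14e+00  1.00e-03] q7 -1.65
```

>>> carry_out(
  targets="0 0 2 0 0;0 0 2 0 0;0 0 1.5 0 0;0 0 1 0 0;0 0 0 0 0;0 0 0 0 0",
)

```text
clock: 10.2
tool_pos: [0.602, -0.046, 0.1868]
eef_rot: [0.707, -0.013, -0.707, -0.013]
contact_force: [0.9, -0.0, 0.3]
opening: 0.003
```

```bash
python3 - <<'E'
from h import *
p=np.load("jig.npy");st(p)
im,_=eyes.snapshot("wrist");cv2.imwrite("pics/w8.png",im)
E
```

```text
t 10.2 tip jig mm [[35.5 -6.6 20.8]] F jig [[ 0.9 -0.   0.3]] open 0.003 yawerr [-3.139e+00  2.000e-03] q7 -1.64
```

View pics/w8.png

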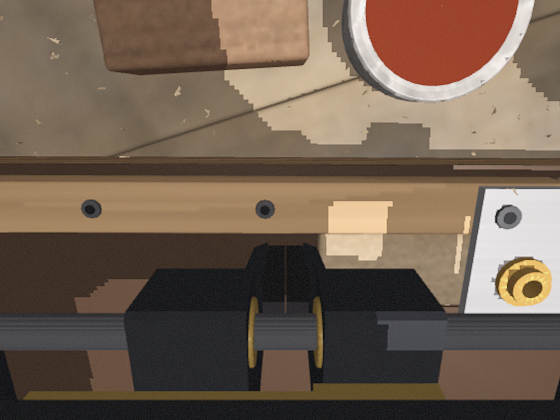

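Not yet home: there is no force. I continue in small steps.

>>> carry_out(
  targets="0 0 1 0 0;0 0 1 0 0;0 0 1 0 0;0 0 0 0 0;0 0 0 0 0",
)

```text
clock: 10.67
tool_pos: [0.602, -0.0487, 0.1868]
eef_rot: [0.707, -0.013, -0.707, -0.014]
contact_force: [-0.1, 1.2, -0.5]
opening: 0.005
```

```bash
python3 - <<'E'
from h import *
p=np.load("jig.npy");st(p)
E
```

```text
t 10.67 tip jig mm [[35.6 -9.2 20.8]] F jig [[-0.2  1.2 -0.5]] open 0.005 yawerr [-3.139e+00  3.000e-03] q7 -1.64
```

>>> carry_out(
  targets="0 0 1 0 0;0 0 1 0 0;0 0 1 0 0;0 0 0 0 0;0 0 0 0 0",
)

```text
clock: 11.08
tool_pos: [0.6019, -0.0494, 0.1868]
eef_rot: [0.707, -0.011, -0.707, -0.014]
contact_force: [1.1, 8.1, 0.1]
opening: 0.006
```

```bash
python3 - <<'E'
from h import *
p=np.load("jig.npy");st(p)
im,_=eyes.snapshot("side");cv2.imwrite("pics/s9.png",cv2.resize(im[180:300,220:400],None,fx=4,fy=4,interpolation=cv2.INTER_CUBIC))
E
```

```text
t 11.08 tip jig mm [[35.5 -9.4 20.8]] F jig [[0.7 8.2 0.1]] open 0.006 yawerr [-3.137  0.005] q7 -1.63
```

View pics/s9.png

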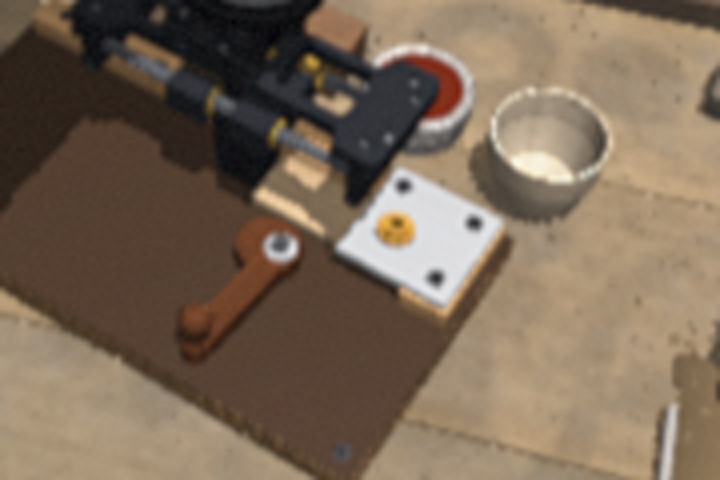

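The slip stopped at y = −9.4 with 8 N of resistance, so it is home. I back off, rise, and move over the knob with the fingers opened to straddle it.

>>> carry_out(
  targets="0 0 -4 0 0;0 0 -8 0 0;0 -15 0 0 -0.004;0 -20 0 0 0;0 -15 0 10 0;0.7 0 6 20 0;0.7 0 12 20 0;0.7 0 12 20 0;0.7 0 12 20 0;0.7 0 3.6 15 0;0.7 0 0 6.5 0;0.7 0 0 0 0;0.7 0 0 0 0",
)

```text
clock: 12.22
tool_pos: [0.4901, -0.0814, 0.2369]
eef_rot: [0.708, -0.012, -0.706, -0.012]
contact_force: [0.1, 0.2, 0.4]
opening: 0.587
```

```bash
python3 - <<'E'
from h import *
p=np.load("jig.npy");st(p)
im,_=eyes.snapshot("wrist");cv2.imwrite("pics/w10.png",im)
im,_=eyes.snapshot("top");cv2.imwrite("pics/t10.png",cv2.resize(im[180:310,230:390],None,fx=4.5,fy=4.5,interpolation=cv2.INTER_CUBIC))
go(p,(-76,-43,38))
E
```

```text
t 12.22 tip jig mm [[-74.7 -46.5  70.9]] F jig [[0.1 0.2 0.4]] open 0.587 yawerr [-3.135  0.007] q7 -1.6
to (-76, -43, 38) tool shift [32.8 -3.2  2. ]
```

View pics/w10.png

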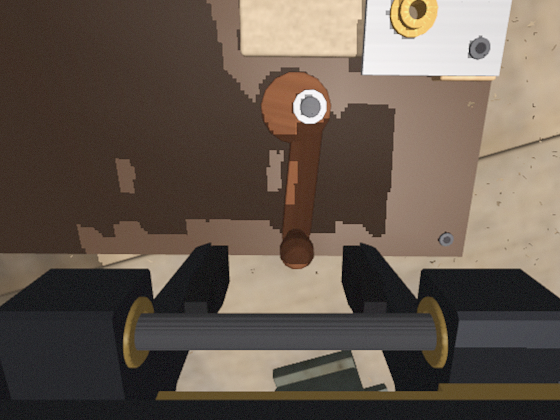

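View pics/t10.png

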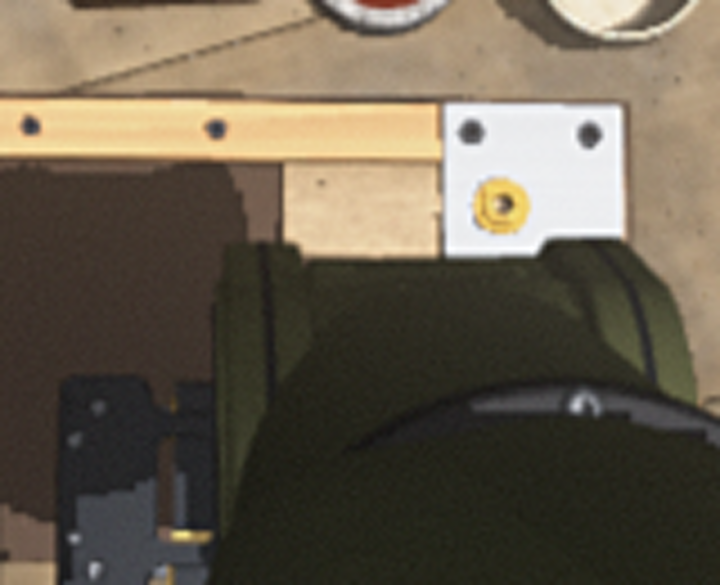

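```bash
python3 - <<'E'
from h import *
p=np.load("jig.npy");P,R,s=pose();c=eyes.camera_params("wrist");T=c["T_tool_cam"];K=c["intrinsics"]
def wr(uv,z):
    d=R@T[:3,:3]@np.linalg.inv(K)@np.array([uv[0],uv[1],1.]);o=P+R@T[:3,3];return (Ji(p,o+d*(z-o[2])/d[2])*1000).round(1)
print("knob top",wr((297,244),.059),"pivot",wr((310,106),.037),"slip end/near",wr((241,52),.028),"plate corner",wr((363,73),.036),wr((477,247-7),.018))
for u in((283,165),(283,235)):print("top: slip end",(Ji(p,ray("top",crop(u,(230,180),4.5),.028))*1000).round(1))
E
```

```text
knob top [[-69.1 -51.   59. ]] pivot [[ -4.9 -57.1  37. ]] slip end/near [[ 20.5 -22.7  28. ]] plate corner [[ 10.6 -82.4  36. ]] [[ -83.7 -162.2   18. ]]
top: slip end [[ 52.7 -25.4  28. ]]
top: slip end [[ 26.1 -25.6  28. ]]
```

Top view: the slip's trailing end is at y ≈ −25.5 mm, as it should be when home. I now lower over the knob and swing the lever.

>>> carry_out(
  targets="0.7 11 -1.2 1 0;0.7 12 -1 1 0;0.7 9.8 -1 0 0;0.7 0 0 0 0;0.7 0 -6 0 0;0.7 0 -5.3 0 0;0.7 0 -7.8 -1.1 0;0.7 0 -7 -1.8 0;0.7 0 -6.7 -2.5 0;0.7 0 -6.5 -3.1 0;0.7 0 -6.2 -3.8 0;0.7 0 -5.7 -4.3 0;0.7 0 -4 -3.8 0;0.7 0 -3.7 -3.8 0;0.7 0 0 0 0",
)

```text
clock: 13.57
tool_pos: [0.5148, -0.0194, 0.204]
eef_rot: [0.708, -0.011, -0.706, -0.012]
contact_force: [0.7, -0.6, 0.1]
opening: 0.705
```

```bash
python3 - <<'E'
from h import *
p=np.load("jig.npy");st(p)
im,_=eyes.snapshot("wrist");cv2.imwrite("pics/w11.png",im)
E
```

```text
t 13.57 tip jig mm [[-52.4  16.6  38. ]] F jig [[ 0.7 -0.6  0.1]] open 0.705 yawerr [-3.134  0.008] q7 -1.67
```

View pics/w11.png

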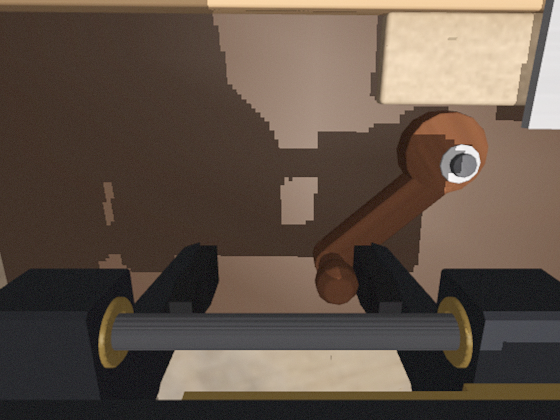

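The lever has swung about half-way and the knob is held by the right finger at (337,283). I reposition behind the knob with the fingers shut, to push it in +x.

>>> carry_out(
  targets="0.7 0 -4 0 -0.004;0.7 -15 0 0 -0.004;0.7 -15 0 0 0;0.3 0 0 12 0;0 0 8 12 0;0 0 10 7.6 0;0 0 6.6 0 0;0 0 0 0 0;0 10 0 0 0;0 12 0 0 0;0 8 0 0 0;0 0 0 0 0;0 0 0 0 0",
)

```text
clock: 14.7
tool_pos: [0.4816, -0.0399, 0.2032]
eef_rot: [-0.707, 0.009, 0.707, 0.009]
contact_force: [0.2, 0.2, 0.9]
opening: 0.005
```

```bash
python3 - <<'E'
from h import *
p=np.load("jig.npy");st(p)
im,_=eyes.snapshot("wrist");cv2.imwrite("pics/w12.png",im)
E
```

```text
t 14.7 tip jig mm [[-85.3  -5.4  37.2]] F jig [[0.2 0.2 0.9]] open 0.005 yawerr [-3.127  0.015] q7 -1.65
```

View pics/w12.png

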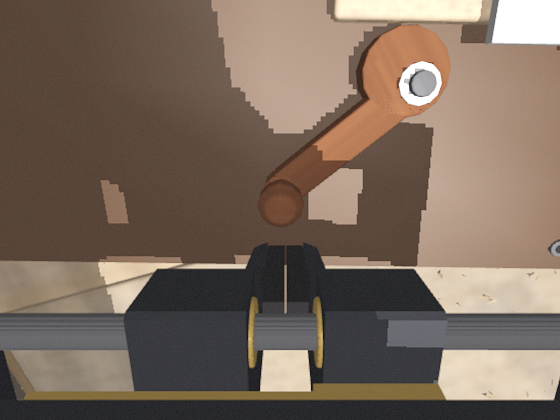

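>>> carry_out(
  targets="0 0 0 -7 0.01;0 0 0 -7 0.005;0 0 -3.2 -4.3 0;0 0 -3.3 -4.3 0;0 0 -3.6 -6.2 0;0 0 -2.9 -6.6 0;0 0 -2.3 -6.8 0;0 0 -1 -4 0;0 0 0 0 0;0 0 0 0 0",
)

```text
clock: 15.58
tool_pos: [0.5294, -0.0261, 0.2041]
eef_rot: [0.708, -0.015, -0.706, -0.014]
contact_force: [-0.3, 0.1, 0.5]
opening: -0.001
```

```bash
python3 - <<'E'
from h import *
p=np.load("jig.npy");st(p)
im,_=eyes.snapshot("wrist");cv2.imwrite("pics/w13.png",im)
E
```

```text
t 15.58 tip jig mm [[-37.5  10.2  38.1]] F jig [[-0.3  0.   0.5]] open -0.001 yawerr [ 3.141e+00 -1.000e-03] q7 -1.67
```

View pics/w13.png

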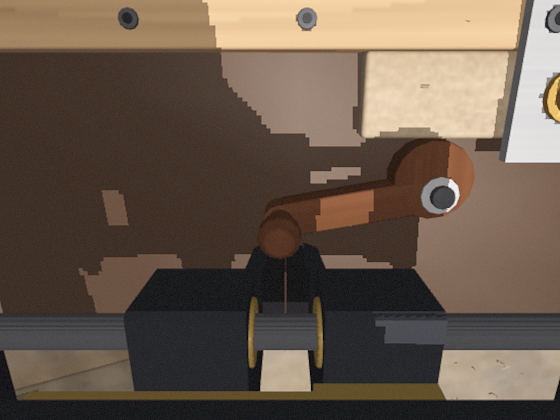

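The lever is nearly along the rail and the cam is about to meet the slip. I push slowly now.

>>> carry_out(
  targets="0 0 -0.5 -3 0;0 0 -0.5 -3 0;0 0 -0.3 -2 0;0 0 0 -2 0;0 0 0 -2 0;0 0 0 0 0;0 0 0 0 0",
)

```text
clock: 16.22
tool_pos: [0.5403, -0.0247, 0.2039]
eef_rot: [-0.707, 0.014, 0.707, 0.015]
contact_force: [-2.9, 0.5, 1.0]
opening: 0.001
```

```bash
python3 - <<'E'
from h import *
p=np.load("jig.npy");st(p)
E
```

```text
t 16.22 tip jig mm [[-27.2  12.2  37.9]] F jig [[-2.9  0.4  1. ]] open 0.001 yawerr [ 3.141 -0.   ] q7 -1.67
```

>>> carry_out(
  targets="0 0 0 -2 0;0 0 0 -2 0;0 0 0 -2 0;0 0 0 -2 0;0 0 0 0 0;0 0 0 0 0",
)

```text
clock: 16.72
tool_pos: [0.5474, -0.0245, 0.2037]
eef_rot: [-0.706, 0.014, 0.708, 0.015]
contact_force: [-5.7, 2.5, 2.7]
opening: 0.006
```

```bash
python3 - <<'E'
from h import *
p=np.load("jig.npy");st(p)
E
```

```text
t 16.72 tip jig mm [[-20.5  12.8  37.7]] F jig [[-5.8  2.3  2.7]] open 0.006 yawerr [-3.141  0.   ] q7 -1.66
```

>>> carry_out(
  targets="0 0 0 -2 0;0 0 0 -2 0;0 0 0 -1 0;0 0 0 -1 0;0 0 0 0 0;0 0 0 0 0",
)

```text
clock: 17.22
tool_pos: [0.5494, -0.0245, 0.2033]
eef_rot: [-0.702, 0.014, 0.712, 0.014]
contact_force: [-14.0, 3.6, 10.0]
opening: 0.004
```

```bash
python3 - <<'E'
from h import *
p=np.load("jig.npy");st(p)
im,_=eyes.snapshot("wrist");cv2.imwrite("pics/w14.png",im)
E
```

```text
t 17.22 tip jig mm [[-20.4  12.8  37.3]] F jig [[-14.1   3.   10. ]] open 0.004 yawerr [-3.141e+00  1.000e-03] q7 -1.66
```

View pics/w14.png

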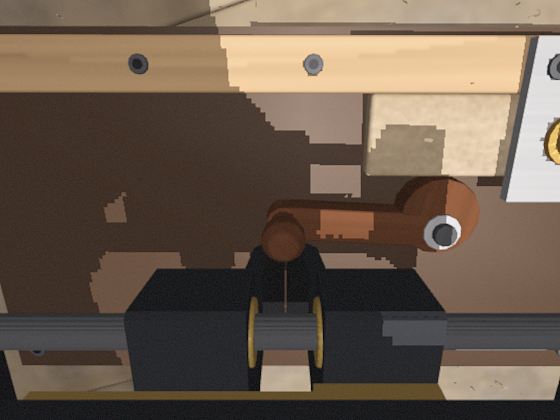

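The position holds at −20.4 while the force rises to 14 N. One firmer push will show whether this is the stop.

>>> carry_out(
  targets="0 0 0 -1.5 0;0 0 0 -1.5 0;0 0 0 -1 0;0 0 0 0 0;0 0 0 0 0;0 0 0 0 0",
)

```text
clock: 17.77
tool_pos: [0.5507, -0.0245, 0.203]
eef_rot: [-0.699, 0.014, 0.715, 0.014]
contact_force: [-19.9, 4.5, 14.1]
opening: 0.003
```

```bash
python3 - <<'E'
from h import *
p=np.load("jig.npy");st(p)
E
```

```text
t 17.77 tip jig mm [[-20.4  12.8  37. ]] F jig [[-20.1   3.7  14.1]] open 0.003 yawerr [-3.141e+00  1.000e-03] q7 -1.66
```

The lever is hard against its stop: no movement at 20 N. I back off straight, rise and move clear to look.

>>> carry_out(
  targets="0 0 0 5 0;0 0 0 5 0;0 0 0 8 0;0 0 0 12 0;0 -15 0 10 0;0 -30 0 10 0;0 -30 -20 10 0;0 -25 -30 10 0;0 0 -30 10 0;0 0 -30 10 0;0 0 0 0 0;0 0 0 0 0",
)

```text
clock: 18.77
tool_pos: [0.4736, 0.09, 0.3045]
eef_rot: [0.708, -0.013, -0.706, -0.014]
contact_force: [0.2, -0.1, -0.5]
opening: 0.004
```

```bash
python3 - <<'E'
from h import *
p=np.load("jig.npy");st(p)
im,_=eyes.snapshot("top");cv2.imwrite("pics/t15.png",cv2.resize(im[140:310,210:390],None,fx=3.5,fy=3.5,interpolation=cv2.INTER_CUBIC))
im,_=eyes.snapshot("side");cv2.imwrite("pics/s15.png",cv2.resize(im[160:300,220:400],None,fx=4,fy=4,interpolation=cv2.INTER_CUBIC))
E
```

```text
t 18.77 tip jig mm [[-97.8 124.4 138.5]] F jig [[ 0.2 -0.1 -0.5]] open 0.004 yawerr [-3.138  0.004] q7 -1.84
```

View pics/t15.png

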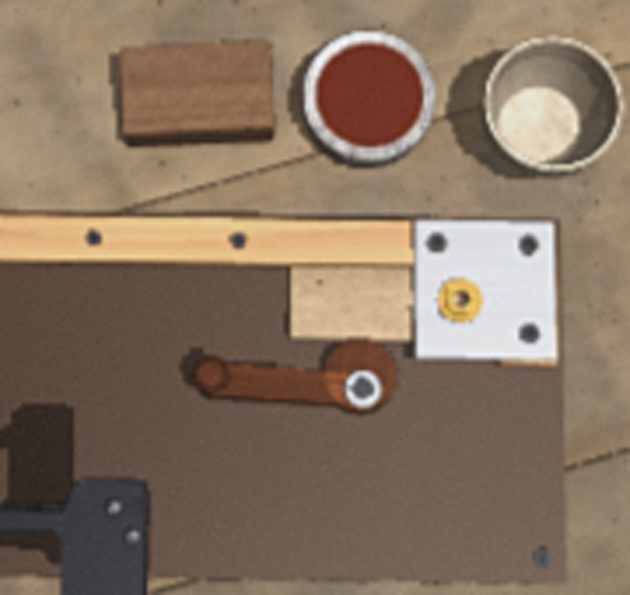

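View pics/s15.png

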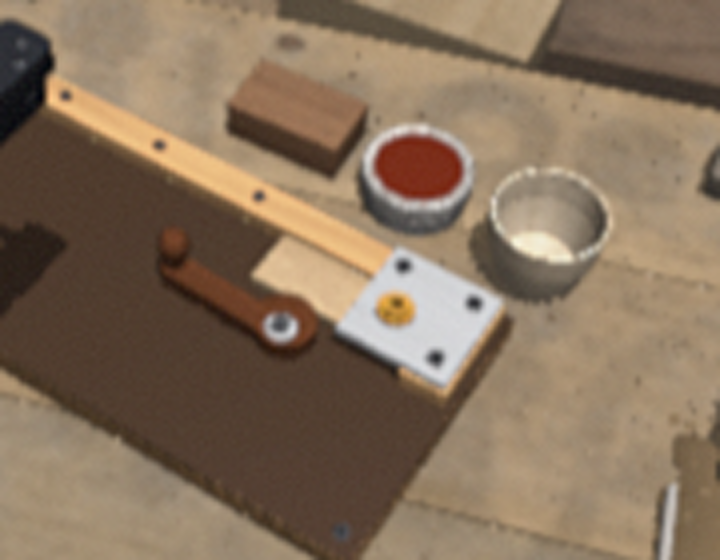

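```bash
python3 - <<'E'
from h import *
p=np.load("jig.npy")
f=lambda u,z:(Ji(p,ray("top",crop(u,(210,140),3.5),z))*1000).round(1)[0]
print("slip end",f((290,268),.028),f((289,338),.028))
k=f((212,374),.059);print("knob",k,"cam angle",np.arctan2(k[1]+60,-(k[0]+5))+.13)
E
```

```text
slip end [ 52.8 -25.4  28. ] [ 18.6 -25.2  28. ]
knob [-3.  10.8 59. ] cam angle 1.7290374039996843
```

```bash
python3 -c "
from plant import r
print(r.finish_job())"
```

```text
the job is handed in; nothing more can be done
None
```

The slip is home in the corner and the cam lever is round to its stop. I handed the job in at about 19 s of the 64 s allowed; no verdict is reported.

**What I did**
- With two open fingertips I squared the slip and pushed it flat against the rail, then slid it along the rail and under the plate with the shut fingertips. It stopped against the end block with about 8 N of resistance.
- I swung the lever in two pushes on the knob. At the end it did not move under 20 N.

**Last checks (top camera, gripper clear of everything)**
- **Slip:** the trailing end is at y ≈ −25.3 mm (−25 nominal) and the near edge at x ≈ 18.6 mm (19 nominal), flush along the rail.
- **Cam:** the angle reads about 1.73 rad against the 1.75 rad stop. I take the 0.02 rad difference as reading error, since the lever no longer moved under the 20 N push.
- **Bystanders:** the sanding block, wax tin and turned cup look to be where they started. I judged this by eye in the pictures and did not measure it.

**Disagreement:** one wrist-camera reading put the y positions about 2.5 mm further along +y than the top camera did, and also gave a poor x for the knob. I relied on the top camera and the contact forces.

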